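# Clear the index rail and bring its carriage to the ball detent

## Task

A cedar offcut was left standing on the aluminium index rail, in the way of the carriage: first put it in the tin dish. Then take the carriage by its ribbed grip and slide it along the rail, toward the side where the offcut stood, until you feel its spring ball drop into the notch hidden in the rail; finish there, still holding the grip, with the ball in the notch. Leave the other loose things on the table where they are.

Things in the scene. Friction and masses are not known exactly. Their poses are not given: they have to be found in the camera images.
- index_rail: Aluminium rail fixed to the table, bed 60 (x) x 300 (y) x 24 (z) mm; origin under its centre, on the table. End stops 10 mm thick, 34 mm high at both ends. Foot flanges 6 mm high reach 49 mm either side of its middle line near the ends. Inside it, out of sight, is one notch, met at an unknown carriage travel between 60 and 140 mm.
- carriage (a joint): Travel of the carriage along the rail's own +y, m: 0 at the -y end, 0.150 at the other stop; starts between 0 and 0.015. It drags with about 1.2 N of friction and stays where it is left. Its spring ball drops into the notch when over it: the carriage is drawn in over the last 6 mm with about 5 N, and about 9 N along the rail is then needed to push it out again.
- carriage_deck (a point): Centre of the deck (top face) of the dark steel carriage, a block 58 (rail x) x 90 (rail y) mm, 66 mm wide over its side lips; deck 40 mm above the table. The point lies at rail y = -95 mm + travel.
- grip_center (a point): Point inside the ribbed upright aluminium grip on the carriage, 64 mm above the table, 16 mm below the grip's top. The grip is 26 (rail x) x 18 (rail y) x 40 (z) mm and stands on the deck 22 mm behind (rail -y) the deck's centre; its axes are the rail's. It can be pinched from above across either pair of sides; nothing else stands within 30 mm of it.
- plunger (a joint): How far the spring ball and its pin have dropped, m: about 0.0006 while the ball runs on the plain rail, about 0.004 with the ball centred in the notch, less than 0.0025 if the carriage is more than 2 mm off the notch.
- plunger_top (a point): Top of the round steel pin (12 mm diameter) that rides with the ball, 50 mm ahead (rail +y) of the grip; about 55 mm above the table, and 3.5 mm lower with the ball in the notch.
- offcut: Cedar block 20 x 20 x 30 (tall) mm, 20 g, standing on the rail's bed (24 mm above the table) ahead of the carriage, faces roughly square to the rail; origin at the centre of its underside, z up along its 30 mm.
- dish: Loose round tin dish, 62 mm across, rim 16 mm high, floor 2 mm thick, inside about 56 mm across, 120 g; origin at the centre of its underside. Stands to the left (+y) of the rail.
- pine_block: Bystander: pale pine block 22 x 22 x 24 mm on the table, origin under its centre.
- walnut_block: Bystander: dark walnut block 24 x 18 x 20 mm on the table, origin under its centre.
- pliers: Bystander: yellow-handled pliers, 49 x 152 x 12 mm, lying beyond the rail, origin under its middle.
- pencil: Bystander: green pencil, 8 x 144 x 7 mm, lying beyond the rail, origin under its middle.
Mind the look-alikes: they are no part of the job. Leave any pink look-alike of the dish alone.

How it is judged:
By the outcome, as a careful person would: the job done as asked, in the order asked, and still so for the second after the job is handed in, while the arm keeps its last pose, push and grip.
It also fails if it takes over 48 s, if anything falls off the work surface, if the arm or the gripper's body presses on something with over 40 N, if the wrist force passes 120 N, or if a joint passes its speed limit or range.

## Robot

A 6-joint arm with a two-finger parallel gripper is mounted at the origin on a cart in front of the work surface, level with it; the furniture and walls round the work are solid. World frame = base frame: x ahead of the robot, y to its left, z up, the work surface at z = 0. Lengths are in m, angles in rad, forces in N, time in s.
With the tool pointing down it reaches from about 0.3 to 0.95 m from the base axis. Payload 3.1 kg.
Tool frame: the origin (TCP) lies midway between the tips of the shut fingers; the grasp point (between the pads) lies 19 mm behind it; z points along the fingers, y is the line along which they close (so a half turn about z gives the same grasp; the last joint's range is limited). The gripper opens to 85 mm and grips with 20 to 120 N. Pads are 22 mm wide; open, the fingers measure 114 mm over their backs; the gripper's body (76 mm by 85 mm) begins 54 mm behind the grasp point. The pads swing forward as they close: fully open they stand 13 mm farther back than shut.
Start: joints at [-1.259, 0.308, 1.634, -0, 1.2, -0.07], TCP at [0.233, -0.58, 0.231] pointing down, gripper open.
Joint ranges: [-3.06, 3.06], [-0.79, 1.96], [0.05, 2.63], [-1.19, 4.34], [0.05, 2.64], [-2.94, 2.94]. Speed limits (rad/s): [2.79, 2.79, 3.14, 3.14, 3.14, 3.14].

## Interface

Orientations are given as a unit quaternion [x, y, z, w].
In Python, from rig import sensors, snapshot, bot, spotter gives the robot as it stands. The module is installed in compiled form; this text tells all that it offers.
- The arm moves only by the tool play_rows, never from a script. Its argument "rows" is a list of rows, each a list of 5 numbers: the shift along the world's x, y, z in cm, then the turn about the world's z in degrees, then the closure, from 0 (fully open) to 1 (shut). A call has 1 to 5 rows; each row shifts and turns the commanded pose from where the row before left it; what a row does not reach is not made up. A row lasts 1/10 s, in which the tool goes at most 50 mm and 8.59 degrees, less where a joint would pass 70% of its speed; a pose out of reach is approached as far as the arm can. A call with a gripper value outside its range is refused whole. The fingers move at their own pace and stop on an object; "squeeze" is the grip in N (left out, the last holds). Time passes only in rows, so rows that do not move let the fingers close. It gives the time, the measured TCP pose, the force, the opening and the grip force at its end, in the units of the state.
- sensors.read_state(): the state, without advancing time (a new reading comes with each control period).
- snapshot(name): name is "scene" or "top" or "wrist"; returns a dict with "frame" (420x560x3 uint8, blue, green, red), "K" (3x3 intrinsics, pixels), "R" (3x3) and "t" (3): a world point X has camera coordinates R X + t. Camera axes: x right, y down, z forward; pixel columns grow to the right and rows downward; lengths in m; the calibration is good to about 2 mm. A picture is of the moment at which its call begins. There is no depth.
- bot.hand_in(): hands the job in; it is judged then, once.
Trained networks look in the newest picture that a camera, given by its name, has taken for a name from the list of things; names that differ only in an ending like _2 or _b are one class to them, and where a whole thing is asked for, a point or a joint stands for the part that bears it (a point fixed in the world has none). Each returns a list of dicts, best first, with "score" (0 to 1); they miss things now and then, are a little off and sometimes report something else, mostly with a low value. They report only what shows in the picture. A call takes as long as a camera call. They do not tell look-alikes from the thing itself.
- spotter.look_for(camera, query): "xy" ([column, row] in pixels, amid what is visible of it).
- spotter.tip_of(camera, query): "xy" ([column, row] in pixels: a listed point, or the origin of a listed thing).
The state is a dict: "clock": time; "joint_positions": joint angles; "dq": joint speeds; "joint_torque": joint torques, N m; "ee_pos": TCP position; "tool_rot": TCP orientation; "force": force on the tool from outside, world axes, zero at the start; "ft_torque": the same for the moment, N m; "finger_gap": finger opening in m; "grasp_force": force on a finger pad.
Only numpy, scipy, OpenCV 4.12 (cv2) and the standard library are available. Lean on these libraries where they do the work, as an engineer would, in place of code of your own. Each camera call takes 0.05 s, during which the arm holds its last target. There are 200 camera calls.

## Working session

There is one attempt and no reset: what is moved stays moved. The work goes in short steps, Python scripts to look and compute and a tool call to move; the robot and the scene stay as the last step left them, time stands still between calls to the robot, and variables do not carry over. Pictures are saved under pics/ and viewed, at most 10 in all, crops included, and the job is handed in when it is done.

Besides the shell and the picture viewer there is one more tool, called after "Call:" as a command line: name --pt "numbers of a row" for each row, then --argument value for the rest. play_rows: Moves the arm, as the interface text tells. Its arguments: {"type":"object","properties":{"rows":{"type":"array"},"squeeze":{"type":"number"}},"required":["rows"]}

```bash
mkdir -p pics; cat > h.py <<'E'
import numpy as np, cv2
from rig import sensors, snapshot, bot, spotter
def ray(s,uv,z):
    K,R,t=[np.array(s[k],float) for k in("K","R","t")]
    d=R.T@np.linalg.inv(K)@np.array([uv[0],uv[1],1.]);c=-R.T@t
    return c+d*(z-c[2])/d[2]
def proj(s,X):
    p=np.array(s["K"])@(np.array(s["R"])@np.array(X)+np.array(s["t"]));return p[:2]/p[2]
E
python3 - <<'E'
from h import *
Z=dict(offcut=.024,grip_center=.064,carriage_deck=.04,plunger_top=.055,dish=0,index_rail=0,pine_block=0,walnut_block=0)
for c in("top","scene"):
    s=snapshot(c);cv2.imwrite(f"pics/{c}0.png",s["frame"])
    for q,z in Z.items():
        for d in spotter.tip_of(c,q)[:3]:
            print(c,q,round(d["score"],2),np.round(d["xy"]),np.round(ray(s,d["xy"],z),3))
print(sensors.read_state())
E
```

```text
top offcut 0.43 [317. 236.] [ 0.534 -0.016  0.024]
top grip_center 0.7 [362. 252.] [ 0.501 -0.111  0.064]
top carriage_deck 0.77 [353. 252.] [ 0.5   -0.095  0.04 ]
top plunger_top 0.48 [341. 245.] [ 0.514 -0.066  0.055]
top dish 0.93 [214. 175.] [0.675 0.232 0.   ]
top dish 0.73 [192. 225.] [0.556 0.278 0.   ]
top index_rail 0.61 [315. 239.] [ 0.528 -0.013  0.   ]
top pine_block 0.43 [250. 298.] [0.387 0.138 0.   ]
top walnut_block 0.6 [352. 307.] [ 0.372 -0.1    0.   ]
scene offcut 0.63 [296. 255.] [ 0.523 -0.01   0.024]
scene grip_center 0.69 [335. 268.] [ 0.498 -0.118  0.064]
scene grip_center 0.32 [184. 264.] [0.345 0.061 0.064]
scene carriage_deck 0.71 [323. 276.] [ 0.494 -0.098  0.04 ]
scene plunger_top 0.56 [312. 256.] [ 0.507 -0.063  0.055]
scene dish 0.94 [264. 196.] [0.671 0.234 0.   ]
scene dish 0.84 [167. 225.] [0.446 0.288 0.   ]
scene dish 0.69 [208. 210.] [0.542 0.277 0.   ]
scene index_rail 0.88 [296. 266.] [ 0.524 -0.01   0.   ]
scene pine_block 0.78 [184. 265.] [0.388 0.142 0.   ]
scene walnut_block 0.73 [268. 337.] [ 0.372 -0.099  0.   ]
{'clock': 0.9, 'joint_positions': array([-1.25871584e+00,  3.08049856e-01,  1.63380589e+00,  1.38141561e-05,
        1.19970908e+00, -6.96918222e-02]), 'dq': array([ 0.00123039,  0.00106812,  0.00141322,  0.000813  , -0.00025789,
       -0.00069705]), 'joint_torque': array([ 4.05057449e-05, -4.15272117e+01, -2.77090663e+01, -7.24748202e-05,
        7.49955998e-04, -4.10361878e-06]), 'ee_pos': array([ 0.23283805, -0.5800142 ,  0.23130047]), 'tool_rot': array([9.81836966e-01, 1.89726569e-01, 8.07152887e-06, 1.30304258e-05]), 'force': array([-0.53746345,  0.48456474,  0.21531024]), 'ft_torque': array([-0.00938118,  0.01238883,  0.01128646]), 'grasp_force': 0.0, 'finger_gap': 0.08560373241807288}
```

View pics/top0.png

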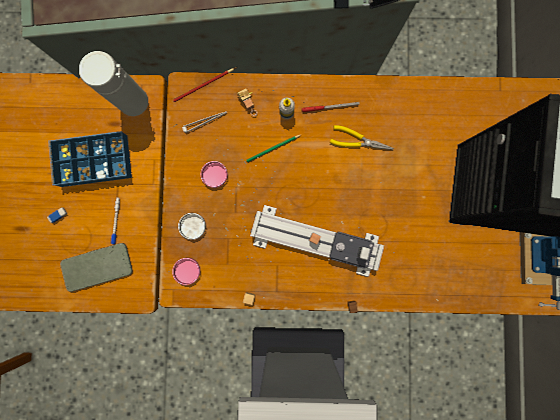

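View pics/scene0.png

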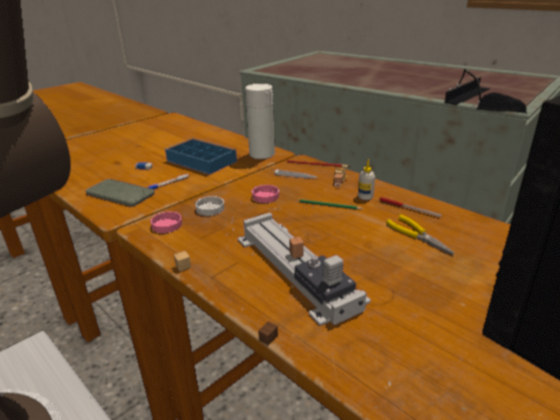

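The top view shows the aluminium rail from (255,222) to (380,260). On it are the dark carriage with its grip at (362,252) and the orange offcut at (316,239). Three things could be taken for the dish: a white/tin one at (192,226) and pink ones at (214,175) and (187,271). I choose the tin one. Things that could be taken for the offcut are the pine block (249,299) and the walnut block (352,307), both on the table. I'll check the choice in one crop.

```bash
python3 - <<'E'
from h import *
a=cv2.imread("pics/top0.png")[160:290,160:400]
cv2.imwrite("pics/crop.png",cv2.resize(a,None,fx=3.3,fy=3.3,interpolation=cv2.INTER_CUBIC))
s=snapshot("top")
for d in spotter.look_for("top","dish"): print(d["xy"],ray(s,d["xy"],.008))
for d in spotter.look_for("top","offcut"): print(d["xy"],ray(s,d["xy"],.04))
E
```

```text
[192.8, 223.4] [0.55838285 0.27584023 0.008     ]
[188.0, 268.8] [0.4521625  0.28313178 0.008     ]
[213.2, 175.2] [0.67386552 0.23153461 0.008     ]
[356.5, 143.1] [ 0.7495386  -0.10232535  0.04      ]
[317.2, 236.9] [ 0.53226881 -0.01475735  0.04      ]
```

View pics/crop.png

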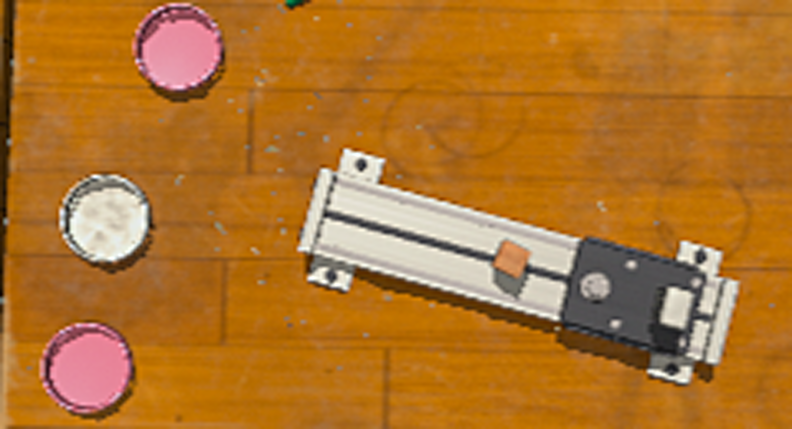

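The crop confirms both choices: the tin dish is the pale one at crop (105,220), and the offcut is the orange block on the bed at crop (511,258). The rail is yawed about -15°.

Call:
play_rows --pt "1.5 4.6 0 4 0" --pt "1.5 4.6 0 4 0" --pt "1.5 4.6 0 4 0" --pt "1.5 4.6 0 4 0" --pt "1.5 4.6 0 4 0"

```text
clock: 1.55
ee_pos: [0.3082, -0.3483, 0.2314]
tool_rot: [0.934, 0.358, 0.0, 0.0]
force: [1.1, 0.1, 0.2]
finger_gap: 0.0852
grasp_force: 0.0
```

Call:
play_rows --pt "2.4 4.2 0 4 0" --pt "2.4 4.2 0 4 0" --pt "2.4 4.2 0 4 0" --pt "2.4 4.2 0 4 0" --pt "2.4 4.2 0 4 0"

```text
clock: 2.05
ee_pos: [0.4286, -0.1383, 0.2318]
tool_rot: [0.857, 0.515, 0.0, 0.001]
force: [1.5, -0.3, -0.6]
finger_gap: 0.0855
grasp_force: 0.0
```

Call:
play_rows --pt "3.0 4.0 -1 4 0" --pt "3.0 4.0 -1 4 0" --pt "3.0 4.0 -1 4.5 0" --pt "0 0 0 0 0.3" --pt "0 0 0 0 0.3"

```text
clock: 2.55
ee_pos: [0.516, -0.0214, 0.2013]
tool_rot: [0.796, 0.605, -0.001, -0.0]
force: [-0.3, -1.0, 0.6]
finger_gap: 0.0605
grasp_force: 0.0
```

```bash
python3 - <<'E'
from h import *
s=snapshot("wrist");cv2.imwrite("pics/w1.png",s["frame"])
for q,z in dict(offcut=.024,grip_center=.064,carriage_deck=.04,plunger_top=.055,index_rail=0).items():
    for d in spotter.tip_of("wrist",q)[:2]: print(q,round(d["score"],2),np.round(d["xy"]),np.round(ray(s,d["xy"],z),4))
st=sensors.read_state();print(st["clock"],st["ee_pos"],st["tool_rot"],st["joint_positions"],st["finger_gap"])
E
```

```text
offcut 0.7 [287. 178.] [ 0.5292 -0.0106  0.024 ]
grip_center 0.88 [283. 286.] [ 0.4957 -0.1157  0.064 ]
carriage_deck 0.68 [287. 257.] [ 0.5064 -0.0951  0.04  ]
plunger_top 0.7 [284. 238.] [ 0.5105 -0.0667  0.055 ]
plunger_top 0.41 [285. 179.] [ 0.527  -0.0059  0.055 ]
index_rail 0.56 [281. 177.] [ 0.5224 -0.0122  0.    ]
2.85 [ 0.51576704 -0.02359915  0.20231945] [7.97357756e-01 6.03506817e-01 1.94923099e-04 3.04420661e-04] [-1.29977015e-01  1.29774179e-01  1.91445566e+00 -1.80024636e-04
  1.09665783e+00  1.45117604e-01] 0.05970322242482366
```

View pics/w1.png

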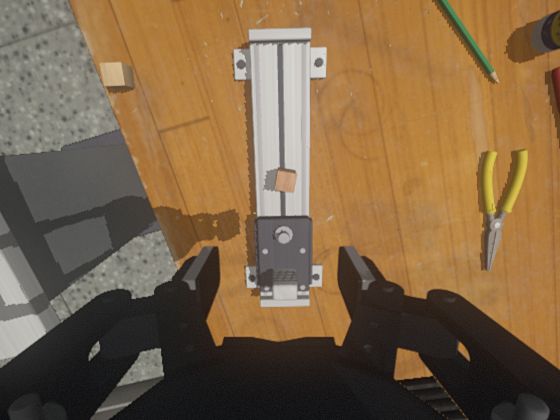

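The wrist view shows the offcut at (286,181), turned slightly relative to the rail, the carriage at (285,250) with its pin at (284,235), and the fingers square to the rail. I'll descend on the offcut.

```bash
python3 - <<'E'
from h import *
s=snapshot("wrist")
a,b=ray(s,(282.5,45),.024),ray(s,(284.5,212),.024);d=a-b
print(a,b,"yaw",np.degrees(np.arctan2(-d[0],d[1])))
print(ray(s,(287,180),.054), ray(s,(283.5,235),.055))
E
```

```text
[0.55981289 0.11548952 0.024     ] [ 0.5160823  -0.05039865  0.024     ] yaw -14.768046747397104
[ 0.52911651 -0.01034456  0.054     ] [ 0.51012821 -0.06566965  0.055     ]
```

Call:
play_rows --pt "0.7 0.6 -3 0 0.3" --pt "0.6 0.6 -4 0 0.3" --pt "0 0 -3 0 0.3" --pt "0 0 0 0 0.3"

```text
clock: 3.3
ee_pos: [0.5246, -0.0105, 0.0977]
tool_rot: [0.797, 0.604, -0.004, -0.003]
force: [-0.5, 0.5, -0.4]
finger_gap: 0.0597
grasp_force: 0.0
```

Call:
play_rows --pt "0 0 -3 1 0.3" --pt "0 0 -2.5 0 0.3" --pt "0 0 -1.2 0 0.3" --pt "0 0 0 0 0.3" --pt "0 0 0 0 0.5" --squeeze 25

```text
clock: 3.8
ee_pos: [0.5303, -0.0107, 0.0362]
tool_rot: [0.791, 0.611, 0.001, 0.001]
force: [0.1, 0.6, 0.7]
finger_gap: 0.0468
grasp_force: 0.0
```

Call:
play_rows --pt "0 0 0 0 1" --pt "0 0 0 0 1" --pt "0 0 0 0 1" --pt "0 0 0 0 1" --pt "0 0 0 0 1"

```text
clock: 4.3
ee_pos: [0.5306, -0.0105, 0.0365]
tool_rot: [0.791, 0.611, 0.001, 0.001]
force: [-1.1, -0.3, 6.2]
finger_gap: 0.0196
grasp_force: 26.3
```

Call:
play_rows --pt "0 0 2 0 1" --pt "0 0 4 0 1" --pt "0 1 4 0 1" --pt "0.5 4.5 0 0 1" --pt "0.5 4.5 0 0 1"

```text
clock: 4.8
ee_pos: [0.541, 0.0901, 0.1376]
tool_rot: [0.792, 0.61, 0.002, 0.001]
force: [-0.3, 0.3, -0.5]
finger_gap: 0.0195
grasp_force: 25.5
```

Call:
play_rows --pt "0.4 4 0 0 1" --pt "0.4 4 0 0 1" --pt "0.4 4 0 0 1" --pt "0.4 3 0 0 1" --pt "0 0 0 0 1"

```text
clock: 5.3
ee_pos: [0.5555, 0.2436, 0.1353]
tool_rot: [0.79, 0.613, 0.001, -0.0]
force: [0.0, -0.3, -0.2]
finger_gap: 0.0193
grasp_force: 25.5
```

```bash
python3 - <<'E'
from h import *
for c in ("wrist","top"):
  s=snapshot(c)
  if c=="wrist": cv2.imwrite("pics/w2.png",s["frame"])
  for q,z in dict(dish=0,offcut=.08).items():
    for d in spotter.tip_of(c,q)[:3]: print(c,q,round(d["score"],2),np.round(d["xy"]),np.round(ray(s,d["xy"],z),4))
st=sensors.read_state();print(st["clock"],st["ee_pos"],st["finger_gap"],st["grasp_force"])
E
```

```text
wrist dish 0.86 [154. 186.] [0.443  0.2859 0.    ]
wrist dish 0.63 [263. 168.] [0.5497 0.277  0.    ]
wrist offcut 0.68 [278. 247.] [0.5513 0.2275 0.08  ]
top dish 0.76 [216. 175.] [0.675  0.2265 0.    ]
top dish 0.7 [192. 225.] [0.5543 0.2802 0.    ]
top dish 0.57 [188. 269.] [0.4504 0.2839 0.    ]
5.6 [0.55487088 0.23834806 0.13472108] 0.019261284364631256 25.47073870897293
```

View pics/w2.png

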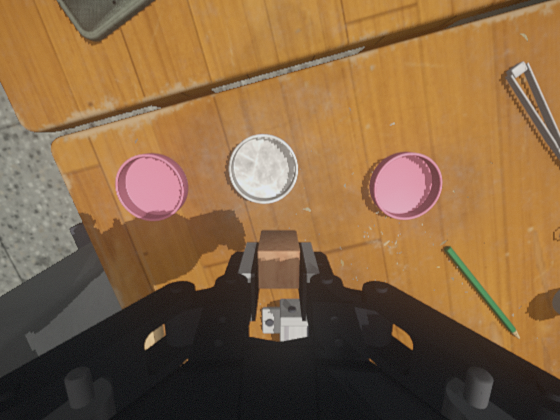

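The offcut is held at (278,258). The tin dish lies just ahead at (263,168), between the two pink ones, and its centre is about (0.552, 0.278).

Call:
play_rows --pt "-0.3 4 0 0 1" --pt "0 0 -3 0 1" --pt "0 0 -3 0 1" --pt "0 0 -2.5 0 1" --pt "0 0 0 0 1"

```text
clock: 6.1
ee_pos: [0.5484, 0.277, 0.0457]
tool_rot: [0.792, 0.611, -0.005, -0.001]
force: [-1.3, -0.3, -0.7]
finger_gap: 0.0196
grasp_force: 25.5
```

Call:
play_rows --pt "0.2 0 -1.2 0 1" --pt "0 0 -1.0 0 1" --pt "0 0 0 0 1" --pt "0 0 0 0 0.6" --pt "0 0 0 0 0.6"

```text
clock: 6.6
ee_pos: [0.5549, 0.28, 0.0288]
tool_rot: [0.791, 0.611, 0.001, 0.0]
force: [0.2, -0.1, -0.6]
finger_gap: 0.0344
grasp_force: 0.0
```

Call:
play_rows --pt "0 0 0 0 0.6" --pt "0 0 2 0 0.6" --pt "0 0 4 0 0.6" --pt "0 -1 4 0 0.5" --pt "0 -4 2 0 0.5"

```text
clock: 7.1
ee_pos: [0.5572, 0.233, 0.153]
tool_rot: [0.79, 0.613, 0.005, 0.001]
force: [1.4, -0.6, 0.3]
finger_gap: 0.0427
grasp_force: 0.0
```

```bash
python3 - <<'E'
from h import *
s=snapshot("wrist");cv2.imwrite("pics/w3.png",s["frame"])
for q,z in dict(dish=0,offcut=.002).items():
    for d in spotter.tip_of("wrist",q)[:3]: print(q,round(d["score"],2),np.round(d["xy"]),np.round(ray(s,d["xy"],z),4))
st=sensors.read_state();print(st["clock"],st["ee_pos"],st["finger_gap"],st["grasp_force"])
E
```

```text
dish 0.94 [155. 173.] [0.4439 0.2868 0.    ]
dish 0.93 [261. 158.] [0.5515 0.2743 0.    ]
dish 0.91 [386. 168.] [0.672  0.2335 0.    ]
offcut 0.75 [264. 151.] [0.5561 0.2808 0.002 ]
7.25 [0.55590083 0.22880208 0.1507862 ] 0.042478927507198984 0.0
```

View pics/w3.png

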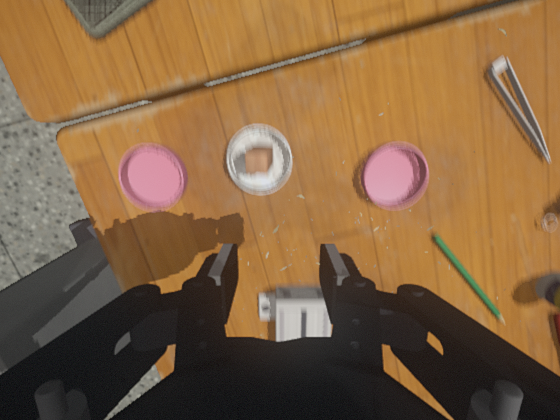

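The offcut is in the tin dish at (259,160). Now I'll go to the grip.

Call:
play_rows --pt "-0.7 -4.6 0 0 0.3" --pt "-0.7 -4.6 0 0 0.3" --pt "-0.7 -4.6 0 0 0.3" --pt "-0.7 -4.6 0 0 0.3" --pt "-0.7 -4.6 0 0 0.3"

```text
clock: 7.75
ee_pos: [0.518, -0.001, 0.1469]
tool_rot: [0.791, 0.612, -0.0, -0.001]
force: [0.9, -0.6, 0.1]
finger_gap: 0.0599
grasp_force: 0.0
```

Call:
play_rows --pt "-0.8 -4 0 0 0.3" --pt "-0.8 -2.5 0 0 0.3" --pt "0 0 0 0 0.3" --pt "0 0 0 0 0.3"

```text
clock: 8.15
ee_pos: [0.5027, -0.0649, 0.1471]
tool_rot: [0.792, 0.611, -0.0, -0.001]
force: [-0.5, -0.5, 0.5]
finger_gap: 0.06
grasp_force: 0.0
```

```bash
python3 - <<'E'
from h import *
s=snapshot("wrist")
for q,z in dict(grip_center=.064,carriage_deck=.04,plunger_top=.055).items():
    for d in spotter.tip_of("wrist",q)[:2]: print(q,round(d["score"],2),np.round(d["xy"]),np.round(ray(s,d["xy"],z),4))
cv2.imwrite("pics/w4.png",s["frame"])
st=sensors.read_state();print(st["clock"],st["ee_pos"],st["tool_rot"],st["finger_gap"])
E
```

```text
grip_center 0.91 [286. 271.] [ 0.4967 -0.1158  0.064 ]
carriage_deck 0.8 [287. 238.] [ 0.5027 -0.0956  0.04  ]
plunger_top 0.43 [288. 211.] [ 0.5104 -0.0673  0.055 ]
8.35 [ 0.50332498 -0.06402368  0.14760591] [ 7.90804696e-01  6.12068517e-01  3.59531969e-05 -2.48835283e-04] 0.05969284702912312
```

View pics/w4.png

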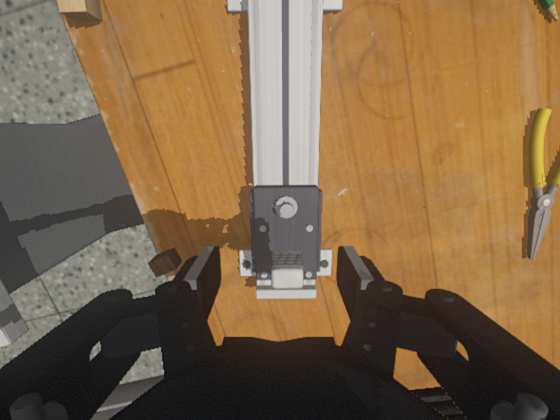

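The wrist view shows the grip at (287,270) and the pin at (286,207), with the rail vertical in the image. The grip's position agrees with the earlier measurement.

Call:
play_rows --pt "-0.3 -2.5 0 0 0.3" --pt "-0.3 -2.6 0 0 0.3" --pt "0 0 -3 0 0.3" --pt "0 0 -3 0 0.3" --pt "0 0 0 0 0.3"

```text
clock: 8.85
ee_pos: [0.4935, -0.1144, 0.0841]
tool_rot: [0.791, 0.612, -0.003, -0.004]
force: [-0.4, -0.3, -0.7]
finger_gap: 0.0597
grasp_force: 0.0
```

Call:
play_rows --pt "0 0 -2 0 0.3" --pt "0 0 -1.9 0 0.3" --pt "0 0 0 0 0.3" --pt "0 0 0 0 0.3" --squeeze 50

```text
clock: 9.25
ee_pos: [0.4977, -0.1159, 0.0497]
tool_rot: [0.791, 0.612, 0.0, 0.0]
force: [-0.4, -0.3, 0.7]
finger_gap: 0.06
grasp_force: 0.0
```

Call:
play_rows --pt "0 0 0 0 0.6" --pt "0 0 0 0 0.8" --pt "0 0 0 0 1" --pt "0 0 0 0 1" --pt "0 0 0 0 1"

```text
clock: 9.75
ee_pos: [0.4963, -0.1161, 0.0502]
tool_rot: [0.791, 0.612, -0.001, -0.001]
force: [-4.3, 1.7, 7.3]
finger_gap: 0.0251
grasp_force: 50.9
```

Grip held (gap 25 mm). I'll slide quickly over the first 45 mm, which cannot hold the notch, then scan slowly.

Call:
play_rows --pt "0.128 0.484 0 0 1" --pt "0.255 0.967 0 0 1" --pt "0.255 0.967 0 0 1" --pt "0.255 0.967 0 0 1" --pt "0.255 0.967 0 0 1"

```text
clock: 10.25
ee_pos: [0.507, -0.0737, 0.0502]
tool_rot: [0.791, 0.612, -0.002, -0.0]
force: [-6.7, -3.8, 8.7]
finger_gap: 0.0251
grasp_force: 51.1
```

Call:
play_rows --pt "0 0 0 0 1" --pt "0 0 0 0 1" --pt "0 0 0 0 1"

```text
clock: 10.55
ee_pos: [0.5074, -0.0722, 0.0501]
tool_rot: [0.791, 0.612, -0.001, -0.001]
force: [-5.2, 2.2, 9.8]
finger_gap: 0.0251
grasp_force: 51.1
```

Call:
play_rows --pt "0.0 0.116 0 0 1" --pt "0.0 0.116 0 0 1" --pt "0.03 0.116 0 0 1" --pt "0.03 0.116 0 0 1" --pt "0.03 0.116 0 0 1"

```text
clock: 11.05
ee_pos: [0.5086, -0.0674, 0.0502]
tool_rot: [0.791, 0.612, -0.001, -0.0]
force: [-4.9, -1.2, 7.6]
finger_gap: 0.0254
grasp_force: 50.9
```

Call:
play_rows --pt "0.03 0.116 0 0 1" --pt "0.03 0.116 0 0 1" --pt "0.03 0.116 0 0 1" --pt "0.03 0.116 0 0 1" --pt "0.03 0.116 0 0 1"

```text
clock: 11.55
ee_pos: [0.5101, -0.0616, 0.0502]
tool_rot: [0.791, 0.612, -0.001, -0.0]
force: [-4.4, -0.6, 6.9]
finger_gap: 0.0252
grasp_force: 50.9
```

Call:
play_rows --pt "0.03 0.116 0 0 1" --pt "0.03 0.116 0 0 1" --pt "0.03 0.116 0 0 1" --pt "0.03 0.116 0 0 1" --pt "0.03 0.116 0 0 1"

```text
clock: 12.05
ee_pos: [0.5116, -0.0558, 0.0502]
tool_rot: [0.791, 0.612, -0.001, -0.0]
force: [-6.2, -1.5, 7.2]
finger_gap: 0.0255
grasp_force: 50.9
```

Call:
play_rows --pt "0.03 0.116 0 0 1" --pt "0.03 0.116 0 0 1" --pt "0.03 0.116 0 0 1" --pt "0.03 0.116 0 0 1" --pt "0.03 0.116 0 0 1"

```text
clock: 12.55
ee_pos: [0.513, -0.05, 0.0502]
tool_rot: [0.791, 0.612, -0.001, -0.0]
force: [-5.4, -1.5, 6.4]
finger_gap: 0.0252
grasp_force: 50.9
```

Call:
play_rows --pt "0.03 0.116 0 0 1" --pt "0.03 0.116 0 0 1" --pt "0.03 0.116 0 0 1" --pt "0.03 0.116 0 0 1" --pt "0.03 0.116 0 0 1"

```text
clock: 13.05
ee_pos: [0.5145, -0.0442, 0.0502]
tool_rot: [0.791, 0.612, -0.001, -0.0]
force: [-4.7, -1.4, 8.8]
finger_gap: 0.0254
grasp_force: 50.9
```

Call:
play_rows --pt "0.03 0.116 0 0 1" --pt "0.03 0.116 0 0 1" --pt "0.03 0.116 0 0 1" --pt "0.03 0.116 0 0 1" --pt "0.03 0.116 0 0 1"

```text
clock: 13.55
ee_pos: [0.516, -0.0384, 0.0502]
tool_rot: [0.791, 0.612, -0.001, -0.001]
force: [-5.2, -1.3, 7.5]
finger_gap: 0.0255
grasp_force: 50.9
```

Call:
play_rows --pt "0.03 0.116 0 0 1" --pt "0.03 0.116 0 0 1" --pt "0.03 0.116 0 0 1" --pt "0.03 0.116 0 0 1" --pt "0.03 0.116 0 0 1"

```text
clock: 14.05
ee_pos: [0.5176, -0.0318, 0.0502]
tool_rot: [0.791, 0.612, -0.001, -0.001]
force: [-4.4, 4.1, 8.0]
finger_gap: 0.0256
grasp_force: 50.9
```

The force along the rail has flipped to a forward pull, so the ball is entering the notch. I'll go on in finer steps.

Call:
play_rows --pt "0.025 0.1 0 0 1" --pt "0.025 0.1 0 0 1" --pt "0 0 0 0 1"

```text
clock: 14.35
ee_pos: [0.5185, -0.0284, 0.0501]
tool_rot: [0.791, 0.611, 0.0, -0.002]
force: [-2.6, 7.5, 6.7]
finger_gap: 0.025
grasp_force: 50.8
```

```bash
python3 - <<'E'
from h import *
for i in range(2):
    s=snapshot("wrist");st=sensors.read_state();print(st["clock"],st["ee_pos"],st["force"])
for q,z in dict(grip_center=.064,plunger_top=.055).items():
    for d in spotter.tip_of("wrist",q)[:2]: print(q,round(d["score"],2),d["xy"],np.round(ray(s,d["xy"],z),4))
E
```

```text
14.4 [ 0.51852307 -0.02836036  0.05015992] [-3.71813046  7.41182251  7.13873665]
14.45 [ 0.51850174 -0.0283377   0.05014588] [-3.41649518  7.2752112   6.39176007]
grip_center 0.61 [276.6, 271.1] [ 0.5182 -0.0286  0.064 ]
plunger_top 0.87 [277.1, 159.1] [0.5318 0.0225 0.055 ]
```

Call:
play_rows --pt "0.025 0.1 0 0 1" --pt "0 0 0 0 1"

```text
clock: 14.75
ee_pos: [0.5188, -0.0273, 0.0502]
tool_rot: [0.791, 0.611, 0.0, -0.002]
force: [-2.3, 7.8, 6.7]
finger_gap: 0.0252
grasp_force: 50.8
```

Call:
play_rows --pt "0.025 0.1 0 0 1" --pt "0 0 0 0 1"

```text
clock: 14.95
ee_pos: [0.5188, -0.027, 0.0501]
tool_rot: [0.791, 0.612, -0.0, -0.001]
force: [-3.2, 4.5, 6.7]
finger_gap: 0.0253
grasp_force: 50.9
```

Call:
play_rows --pt "0.025 0.1 0 0 1" --pt "0 0 0 0 1" --pt "0 0 0 0 1"

```text
clock: 15.25
ee_pos: [0.5189, -0.0268, 0.0502]
tool_rot: [0.791, 0.612, -0.001, -0.001]
force: [-4.1, 1.4, 7.4]
finger_gap: 0.0247
grasp_force: 50.9
```

```bash
python3 - <<'E'
from h import *
s=snapshot("wrist");st=sensors.read_state();print(st["clock"],st["ee_pos"],st["force"])
f=s["frame"];cv2.imwrite("pics/w5.png",f)
for c in("wrist","scene","top"):
  s2=snapshot(c)
  for q,z in dict(grip_center=.064,plunger_top=.0515,dish=0,offcut=.002).items():
    for d in spotter.tip_of(c,q)[:2]: print(c,q,round(d["score"],2),d["xy"],np.round(ray(s2,d["xy"],z),4))
  if c=="scene":cv2.imwrite("pics/s5.png",cv2.resize(s2["frame"][140:340,140:420],None,fx=2.8,fy=2.8,interpolation=cv2.INTER_CUBIC))
E
```

```text
15.3 [ 0.51892524 -0.02676511  0.05017021] [-4.27837052  2.13947015  7.36880863]
wrist grip_center 0.94 [274.7, 268.6] [ 0.5181 -0.0254  0.064 ]
wrist grip_center 0.66 [281.2, 161.1] [0.534  0.0237 0.064 ]
wrist plunger_top 0.82 [282.0, 161.6] [0.534  0.0221 0.0515]
scene grip_center 0.67 [298.4, 241.6] [ 0.5141 -0.0258  0.064 ]
scene dish 0.92 [208.9, 208.5] [0.5485 0.2807 0.    ]
scene dish 0.8 [262.4, 192.7] [0.6821 0.2498 0.    ]
scene offcut 0.44 [210.8, 204.7] [0.5602 0.289  0.002 ]
top dish 0.92 [192.6, 225.9] [0.5527 0.278  0.    ]
top dish 0.92 [214.7, 177.4] [0.6699 0.2293 0.    ]
top offcut 0.59 [190.1, 225.5] [0.5535 0.2835 0.002 ]
```

View pics/w5.png

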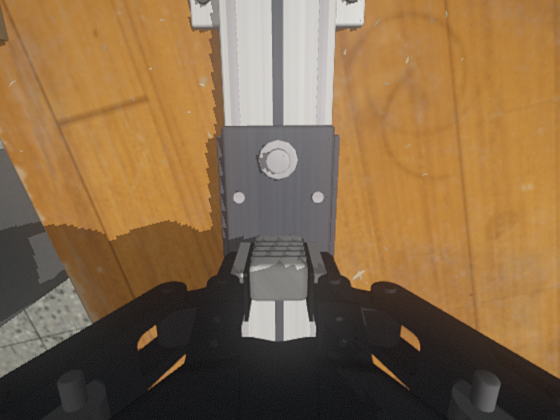

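View pics/s5.png

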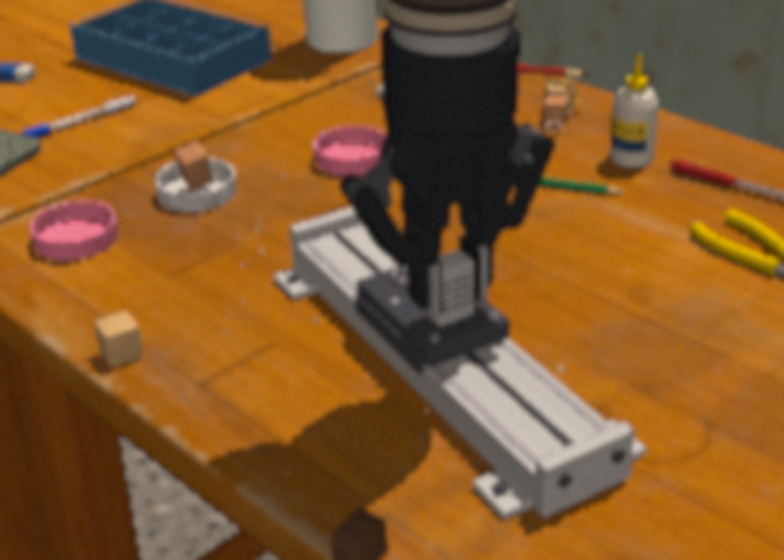

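The wrist view shows the pin at (278,159) sunk in its collar and the grip held at (278,275). The scene crop shows the offcut in the tin dish at (195,165) and the other things undisturbed. The grip stays within 0.5 mm over the last 2 mm of command, and the force along the rail is about 1 N. The ball is seated, so I'm handing in.

```bash
python3 -c "
from rig import bot
print(bot.hand_in())"
```

```text
the job is handed in; nothing more can be done
None
```

The offcut is in the tin dish, the carriage is at the notch by feel (forward pull, then the grip held still with about 1 N along the rail) with the grip still held, and the job is handed in; no verdict came back.

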